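# Open the display stand and put the finished wreath on show

## Robot

A 7-joint arm with a two-finger parallel gripper is mounted at the origin on the work surface. World frame = base frame: x ahead of the robot, y to its left, z up, the work surface at z = 0. Lengths are in m, angles in rad, forces in N, time in s.
With the tool pointing down it reaches from about 0.425 to 0.925 m from the base axis. Payload 6.8 kg.
Tool frame: the origin (TCP) lies on the front face of the gripper's body, between the roots of the fingers; the fingertips stand 73 mm ahead of it and the grasp point (between the pads) lies 54 mm ahead of it (env.nose_length is the distance from the TCP to the fingertips, in m); z points along the fingers, y is the line along which they close (so a half turn about z gives the same grasp; the last joint's range is limited). The gripper opens to 85 mm and grips with 20 to 120 N. Pads are 22 mm wide; open, the fingers measure 114 mm over their backs; the gripper's body (76 mm by 85 mm) begins 54 mm behind the grasp point. The pads swing forward as they close: fully open they stand 13 mm farther back than shut.
Start: joints at [-1.239, 0.477, 0.022, 1.555, -0.011, 1.109, -0.083], TCP at [0.287, 0.611, 0.304] pointing down, gripper open.
Joint ranges: [-2.96, 2.96], [-0.34, 2.1], [-1.41, 1.46], [0.24, 2.44], [-1.37, 4.51], [0.17, 1.92], [-2.96, 2.96]. Speed limits (rad/s): [2.39, 2.39, 3.14, 3.14, 3.14, 3.14, 3.14].

## Interface

Orientations are given as a unit quaternion [w, x, y, z].
In Python, from cell import env, kin, camera, calibration, job gives the robot as it stands. The module is installed in compiled form; this text tells all that it offers. Calls block until the motion is done:
- env.reach(position, orientation): joint-space move of the TCP to a pose.
- env.movel(position, velocity=0.15, rot=None, stop_force=None): straight line of the TCP; rot=None keeps the orientation; velocity is the mean speed in m/s. With stop_force (N) it stops when the force on the tool has changed by that much, and returns True; else False.
- env.goto_joints(angles): joint-space move.
- env.grip(opening, f_grip=None): finger opening in m; f_grip is the grip in N (None keeps the last); returns when the fingers have stopped.
- env.dwell(seconds).
- kin.inverse_kinematics(position, orientation): joint angles nearest the present ones, or None.
- env.get_state(): the state.
- camera(name): name is "side" or "top"; returns (picture, depth): 400x640x3 uint8, blue, green, red; 400x640 float32, m along the optical axis (not along the pixel's ray), 0 where there is no reading.
- calibration(name): a dict with "fx", "fy", "cx", "cy" (pixels), "k1" (the pictures are not rectified: a ray, as slopes to the right and down, at radius r is drawn at 1 + k1 r^2 times it, then the intrinsics apply), "rvec" (rotation vector, rad) and "tvec" (3), from world to camera coordinates, as OpenCV has them. Camera axes: x right, y down, z forward; pixel columns grow to the right and rows downward; lengths in m; the calibration is good to about 2 mm. A picture is of the moment at which its call begins. calibration takes no time and is no camera call.
A pose or a line that the arm cannot do raises env.PlanningError and nothing moves.
- job.job_done(): hands the job in, once; it reports no verdict.
The state is a dict: "time": time; "qpos": joint angles; "joint_velocities": joint speeds; "joint_torque": joint torques, N m; "tcp_pos": TCP position; "orientation": TCP orientation; "force": force on the tool from outside, world axes, zero at the start; "torque": the same for the moment, N m; "opening": finger opening in m.
Only numpy, scipy, OpenCV 4.12 (cv2) and the standard library are available. Lean on these libraries where they do the work, as an engineer would, in place of code of your own. Each camera call takes 0.05 s, during which the arm holds its last target. There are 200 camera calls.

## Task

Put the finished green wreath on show: swing the wire brace of the wooden display stand up and back until it snaps fully home, then lift the green wreath out of the drying rack and stand it in the stand's groove, leaning back against the brace in the middle, decorated face to the front. Set it down, do not let it drop, and leave the white foam ring and the other things on the table as they are.

Things in the scene. Friction and masses are not known exactly. Their poses are not given: they have to be found in the camera images.
- stand_groove (a point): Middle of the groove floor of the display stand, a fixed wood plinth 190 mm wide, top 22 mm above the table. Axes: x out of the stand's front, y along the groove, z up. The groove floor is the plinth top, x -25 to +25 mm, between a front lip (17 mm high, 9 mm thick, 150 mm long, plinth front 34 mm ahead of this point) and a rear strip (10 mm high).
- brace_pivot (a point): Middle of the brace's pivot axis, on the stand 27 mm behind stand_groove and 24 mm higher (46 mm above the table). Axes as stand_groove; the brace turns about y.
- brace_grip (a point): Middle of the crossbar of the brace, a U of 8 mm aluminium rod; moves with it. The crossbar is 156 mm long, parallel to y, 108 mm from the pivot axis, with a black rubber sleeve 11 mm thick, 70 mm long round its middle. Folded (joint 0), it juts out 47 mm beyond the plinth's front, 46 mm above the table, free all round.
- brace (a joint): Brace angle, rad: 0 = folded level (its start), pointing out of the front over the groove; pi/2 = upright; 1.83 = home on its end stop, leaning 15 degrees back. An over-centre spring on the pivot resists (about 2 N at the crossbar) and swings it shut again if let go early; past about 1.55 it snaps on to the stop and stays (about 2 N to pull out).
- wreath_center (a point): Centre of the green wreath: rigid ring, outer diameter 190 mm, hole 118, round tube 36 mm thick (centre line radius 77 mm), about 0.2 kg. x: ring's axis, out of the decorated face. Starts upright in one of the rack's slots, centre 119 mm above the table. Baubles on the upper left and right of the front, up to 10 mm proud; topmost 90 mm and the lower half are bare.
- wreath_front (a point): Point 50 mm in front of the wreath's centre, along its x axis.
- rack_mid (a point): Middle of the fixed wooden drying rack, 30 mm above the table, level with its two rails. x runs along the rails (220 mm), z up. Two slots 39 mm wide, centred 55 mm either way along x; in each a ring stands across x between four dowels that reach 102 mm above the table.
- foam_center (a point): Centre of the plain white foam ring that stands in the other slot of the rack, of the same size as the wreath. To be left there.
- gun: Cordless hot-glue gun, dark blue with black battery foot, lying on its side, about 200 x 150 x 50 mm; origin under its barrel. Bystander.
- cone_a: Pine cone standing on the table, 54 mm wide, 55 mm high; origin at its foot. Bystander.
- cone_b: Pine cone standing on the table, 54 mm wide, 48 mm high; origin at its foot. Bystander.
- can: White spray can with a blue band, 60 mm wide, 185 mm high; origin at its foot. Bystander.
- ribbon: Spool of green ribbon lying flat, 76 mm wide, 25 mm high; origin at its foot. Bystander.
- sticks: Cardboard box of glue sticks, 118 x 46 x 33 mm; origin at its foot. Bystander.
Not all that is in view belongs to the job. What is shaped like the part that bears stand_groove but pink is not meant. What is shaped like the part that bears wreath_center but red is not meant.

How it is judged:
By the outcome, as a careful person would: the job done as asked, in the order asked, and still so for the second after the job is handed in, with the robot touching nothing.
It also fails if it takes over 58 s, if anything falls off the work surface, if the arm or the gripper's body presses on something with over 40 N, if the wrist force passes 120 N, or if a joint passes its speed limit or range.

## Working session

There is one attempt and no reset: what is moved stays moved. The work goes in short steps, each a Python script; the robot and the scene stay as the last script left them, time stands still between calls to the robot, and variables do not carry over. Pictures are saved under pics/ and viewed, on a budget of 10 in all, crops included, one or two more only if the job needs it, and the job is handed in when it is done.

```bash
mkdir -p pics; cat > h.py <<'E'
import numpy as np, cv2
from cell import env, kin, camera, calibration, job
def cam(n):
    c=calibration(n); R=cv2.Rodrigues(np.array(c["rvec"],float))[0]; return c,R,np.array(c["tvec"],float).ravel()
def cloud(n,depth):
    c,R,t=cam(n); K=np.array([[c["fx"],0,c["cx"]],[0,c["fy"],c["cy"]],[0,0,1.]])
    h,w=depth.shape; u,v=np.meshgrid(np.arange(w),np.arange(h))
    p=np.stack([u,v],-1).reshape(-1,1,2).astype(float)
    s=cv2.undistortPoints(p,K,np.array([c["k1"],0,0,0,0.])).reshape(h,w,2)
    P=np.dstack([s*depth[...,None],depth]); W=(P-t)@R
    W[depth==0]=np.nan; return W
E
python3 - <<'E'
from h import *
for n in("side","top"):
    im,d=camera(n); cv2.imwrite(f"pics/{n}0.png",im); np.savez(f"{n}0.npz",im=im,W=cloud(n,d))
    c,R,t=cam(n); print(n,-R.T@t,R[2],c["fx"],(d>0).mean())
print(env.get_state())
E
```

```text
side [-0.06487315 -0.8208516   0.88455999] [ 0.46290131  0.63713397 -0.61626511] 444.095200817427 0.99583984375
top [ 0.40093183 -0.02055425  1.43485321] [ 0.08800799  0.01010771 -0.99606849] 512.5709143478654 0.996015625
{'time': 0.1, 'qpos': array([-1.23910179,  0.47777042,  0.02235575,  1.55628645, -0.01150292,
        1.10929105, -0.08308872]), 'joint_velocities': array([ 0.0004433 , -0.00361185,  0.00052908, -0.00205164,  0.00052137,
        0.00057125,  0.00212121]), 'joint_torque': array([ 4.85591634e-03, -5.97762287e+01,  1.61379173e+00, -2.81955832e+01,
        1.28332298e-02,  5.05184420e-03, -3.50883158e-05]), 'tcp_pos': array([0.28722678, 0.61041831, 0.30301548]), 'orientation': array([-1.17179790e-04,  2.18120000e-01,  9.75921618e-01, -8.04964457e-04]), 'force': array([-0.31186605, -0.00730434, -0.25191309]), 'torque': array([-0.03023278, -0.01175022,  0.05466799]), 'opening': 0.08566697637648628}
```

View pics/side0.png

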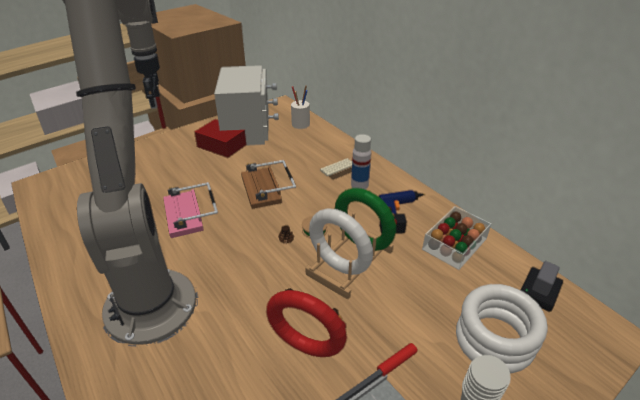

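View pics/top0.png

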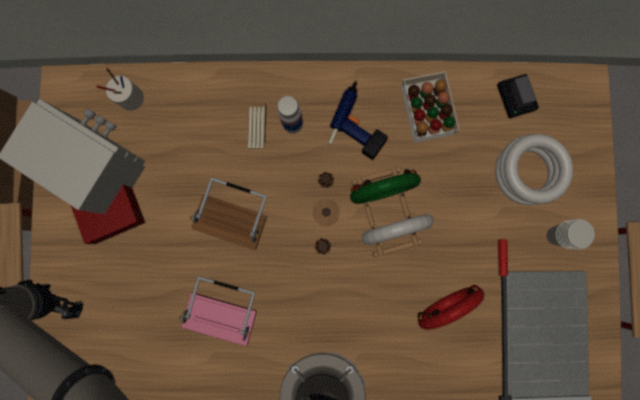

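Side view: the wooden stand is at (262,187), the green wreath at (365,220) and the foam ring at (341,243). The pink stand and red ring are the decoys. Top view: the stand is at (229,221) with its sleeve at (238,187), the wreath at (386,187) and the foam ring at (397,230). Next I measure these.

```bash
python3 - <<'E'
from h import *
T=np.load("top0.npz"); S=np.load("side0.npz")
def crop(D,x0,x1,y0,y1,k): return cv2.resize(D["im"][y0:y1,x0:x1],None,fx=k,fy=k,interpolation=cv2.INTER_CUBIC)
a=crop(T,185,275,170,255,4); b=crop(T,340,440,160,245,4)
c=crop(S,235,305,150,215,5); d=crop(S,300,410,180,300,3)
C=np.zeros((600,800,3),np.uint8)
def put(i,x,y):
    i=cv2.resize(i,(400,300)) ; C[y:y+300,x:x+400]=i
put(a,0,0);put(b,400,0);put(c,0,300);put(d,400,300);cv2.imwrite("pics/crops.png",C)
for n,D in(("top",T),("side",S)):
    W=D["W"]; hsv=cv2.cvtColor(D["im"],cv2.COLOR_BGR2HSV)
    g=(hsv[...,0]>45)&(hsv[...,0]<80)&(hsv[...,1]>150)&(W[...,2]>.03)
    P=W[g]; P=P[np.isfinite(P).all(1)]
    m=np.median(P,0);P=P[np.linalg.norm(P-m,axis=1)<.14]
    q=P[:,:2]; u,s,v=np.linalg.svd(q-q.mean(0)); print(n,"green",len(P),m,P.min(0),P.max(0),"dir",v[0],"extent",np.ptp((q-q.mean(0))@v[0]),np.ptp((q-q.mean(0))@v[1]))
    top=P[P[:,2]>.195]; print(" top pts",len(top),top.mean(0))
    # stand region
W=T["W"][170:255,185:275]; I=T["im"][170:255,185:275]
z=W[...,2]
blk=(I.max(-1)<60)&(z>.03); print("blk",blk.sum(),np.median(W[blk],0))
for lo,hi in((.012,.028),(.034,.06)):
    m=(z>lo)&(z<hi); P=W[m]; print(lo,m.sum(),np.median(P,0)); r=cv2.minAreaRect((P[:,:2]*1000).astype(np.float32)); print(r)
E
```

```text
top green 1024 [ 0.55740896 -0.17155963  0.18927309] [ 0.52077833 -0.24659308  0.05144021] [ 0.58935736 -0.07568247  0.21754685] dir [ 0.26866469 -0.96323376] extent 0.17719023785649585 0.036358863368921565
 top pts 531 [ 0.55648281 -0.16331833  0.20557554]
side green 1140 [ 0.56264927 -0.22187994  0.16477457] [ 0.52050394 -0.25547021  0.0572897 ] [ 0.58818659 -0.08940799  0.21485849] dir [ 0.29313018 -0.95607254] extent 0.17609047299071542 0.02820234302704982
 top pts 327 [ 0.55291985 -0.17291132  0.20419475]
blk 131 [0.56250147 0.22527312 0.05057164]
0.012 1873 [0.47375853 0.25923387 0.0217351 ]
((476.98748779296875, 260.492919921875), (193.86692810058594, 99.5895004272461), 71.84661102294922)
0.034 781 [0.52168436 0.24116159 0.04768123]
((512.4261474609375, 251.62550354003906), (193.7969512939453, 134.69776916503906), 71.94762420654297)
```

View pics/crops.png

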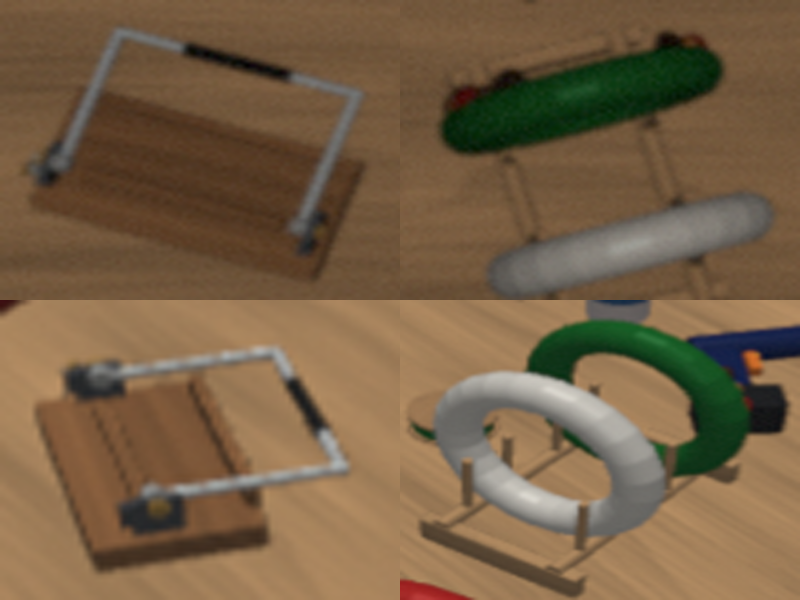

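```bash
python3 - <<'E'
from h import *
T=np.load("top0.npz"); S=np.load("side0.npz")
l=np.array([.3115,.950]); f=np.array([.950,-.3115])
for n,D in(("top",T),("side",S)):
    W=D["W"]; P=W.reshape(-1,3); I=D["im"].reshape(-1,3)
    d=P[:,:2]-[.4855,.2505]; X=d@f;Y=d@l;z=P[:,2]
    bar=(X>.06)&(X<.1)&(abs(Y)<.13)&(z>.035)&(z<.065)
    print(n,"bar",bar.sum(),"X",np.median(X[bar]),"Y",Y[bar].min(),Y[bar].max(),"z",np.median(z[bar]))
    b=bar&(I.max(1)<70); print(" sleeve Y",np.percentile(Y[b],[2,50,98]),"X",np.median(X[b]))
    print(" line slope",np.polyfit(Y[bar],X[bar],1))
    pl=(X>-.09)&(X<.055)&(abs(Y)<.13)&(z>.016)&(z<.03)
    print(" plinth X",np.percentile(X[pl],[1,99]),"Y",np.percentile(Y[pl],[1,99]))
    arm=(X>-.01)&(X<.06)&(abs(Y)<.13)&(z>.042)&(z<.06)
    print(" arms Y",np.median(Y[arm&(Y<0)]),np.median(Y[arm&(Y>0)]))
    hsv=cv2.cvtColor(D["im"],cv2.COLOR_BGR2HSV).reshape(-1,3)
    g0=(np.linalg.norm(P[:,:2]-[.5545,-.166],axis=1)<.13)&(z>.03)&(z<.23)
    for nm,m in(("green",(hsv[:,0]>45)&(hsv[:,0]<80)&(hsv[:,1]>150)),("foam",(hsv[:,1]<60)&(hsv[:,2]>90))):
        Q=P[(np.linalg.norm(P[:,:2]-([.5545,-.166] if nm=="green" else [.45,-.19]),axis=1)<.12)&(z>.06)&(z<.23)&m]
        a=np.array([.958,.283]);t=np.array([-.283,.958])
        R=Q[Q[:,2]>.208]; k=np.polyfit(R[:,:2]@t,R[:,:2]@a,1)
        s=Q[:,:2]@t; c=(np.percentile(s,.3)+np.percentile(s,99.7))/2; st=np.median(R[:,:2]@t); ax=np.median(R[:,:2]@a)
        print(" ",nm,len(Q),"topz",Q[:,2].max(),"slope",k[0],"width",np.ptp(s),"ctr",a*ax+t*c,"ctr by top",a*ax+t*st, "n",len(R))
    o=(P[:,1]>.4)&(P[:,1]<.75)&(P[:,0]>.4)&(P[:,0]<.8)
    h=o&(z>.08); print(" oven maxz",z[h].max(),P[h][:,:2].min(0))
E
```

```text
top bar 253 X 0.08571125209961711 Y -0.07658676070739874 0.08897962172302938 z 0.04953144625872538
 sleeve Y [-0.02687169  0.00768341  0.04008751] X 0.08710052753848634
 line slope [-0.00029257  0.08376668]
 plinth X [-0.0598554   0.03217707] Y [-0.0884808  0.0985203]
 arms Y -0.07299666656922096 0.08396275929370675
  green 987 topz 0.21754684747425632 slope -0.04514190629596112 width 0.17698727699016814 ctr [ 0.55583693 -0.15991129] ctr by top [ 0.5567861  -0.16312438] n 211
  foam 904 topz 0.21906544852507975 slope -0.009449181498536883 width 0.18010080810462611 ctr [ 0.45152313 -0.19221751] ctr by top [ 0.45138973 -0.19176595] n 208
 oven maxz 0.22808389061654427 [0.49468292 0.50267022]
side bar 112 X 0.0846503933717396 Y -0.07658230801152655 0.08687113980344029 z 0.049250516480206466
 sleeve Y [-0.02425595  0.00202176  0.03495292] X 0.08489660479685847
 line slope [0.00443033 0.08215626]
 plinth X [-0.06031564  0.03623155] Y [-0.0903203   0.09548612]
 arms Y -0.07302484157123285 0.0814151716441541
  green 1142 topz 0.21485848556013026 slope -0.00467935113657077 width 0.1763247261747085 ctr [ 0.55481321 -0.17065902] ctr by top [ 0.55451643 -0.16965437] n 90
  foam 1911 topz 0.21516040098760075 slope 0.012822951151896989 width 0.18324488301055442 ctr [ 0.45142813 -0.19772611] ctr by top [ 0.45121978 -0.19702079] n 143
 oven maxz 0.22521903641881763 [0.49250531 0.49483817]
```

```bash
cat >> h.py <<'E'
from scipy.spatial.transform import Rotation as Ro
G=np.array([.4895,.2545,.022]); A=np.deg2rad(-18.15)
f=np.array([np.cos(A),np.sin(A),0]); l=np.array([-np.sin(A),np.cos(A),0]); Z=np.array([0,0,1.])
def quat(y,z):  # tool y, tool z axes
    M=np.stack([np.cross(y,z),y,z],1); q=Ro.from_matrix(M).as_quat(); return np.r_[q[3],q[:3]]
def best(p,y,z):  # of the two equivalent grasps, the one nearer
    q0=env.get_state()["qpos"]; c=[]
    for s in(1,-1):
        o=quat(s*y,z); j=kin.inverse_kinematics(p,o)
        if j is not None: c.append((abs(np.array(j)-q0).max(),tuple(j),s))
    c.sort(); return c
def show(k=""):
    s=env.get_state(); print(k,round(s["time"],2),"tcp",s["tcp_pos"].round(4),"F",s["force"].round(1),"op",round(s["opening"],4))
PV=G-.027*f+.024*Z
def bar(th): return PV+.108*(np.cos(th)*f+np.sin(th)*Z)
E
python3 - <<'E'
from h import *
p=bar(0)+[0,0,.054]; up=p+[0,0,.15]
c=best(up,f,-Z); print(np.round(c[0][1],2),c[0][2],len(c))
env.goto_joints(list(c[0][1])); show("above")
env.grip(.04,20); env.movel(p,velocity=.12,stop_force=8) and print("contact"); show("down")
im,d=camera("side"); cv2.imwrite("pics/s1.png",cv2.resize(im[100:240,180:340],None,fx=4,fy=4))
E
```

```text
[-0.83  0.46  0.46  1.79 -0.24  0.95 -0.59] 1 2
above 1.83 tcp [0.5659 0.2314 0.25  ] F [-0.7  0.9  1. ] op 0.0857
down 3.74 tcp [0.567  0.2294 0.1008] F [-0.2 -1.   0.8] op 0.04
```

View pics/s1.png

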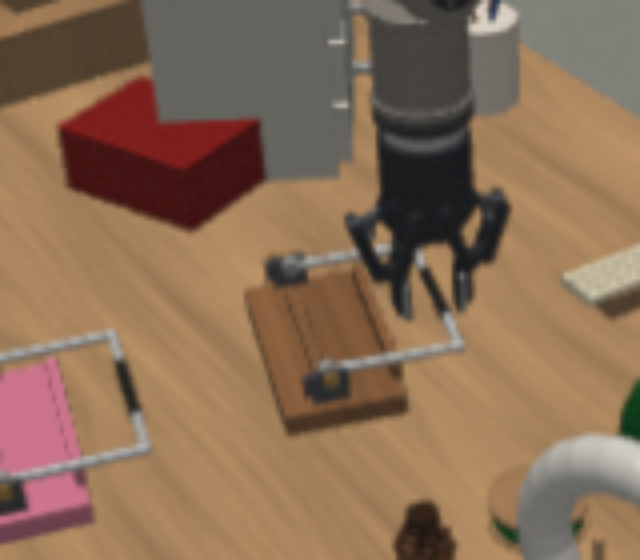

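The open fingers straddle the black sleeve around (430,285), clear of the plinth. Next I close them and follow the arc.

```bash
python3 - <<'E'
from h import *
env.grip(.0,20); show("grip")
F0=env.get_state()["force"]; off=0.
off=0.
for th in np.linspace(.12,1.78,14):
    r=np.cos(th)*f+np.sin(th)*Z
    env.movel(bar(th)+[0,0,.054]+off*r,velocity=.12)
    F=env.get_state()["force"]-F0; Fr=F@r; Ft=F@(-np.sin(th)*f+np.cos(th)*Z)
    off+=np.clip(Fr*.0002,-.002,.002)
    print(round(th,2),"Fr %.1f Ft %.1f off %.4f"%(Fr,Ft,off), round(env.get_state()["opening"],4))
    if np.linalg.norm(F)>35: print("big");break
show("end")
im,d=camera("side"); cv2.imwrite("pics/s2.png",cv2.resize(im[100:240,180:340],None,fx=4,fy=4))
E
```

```text
grip 4.16 tcp [0.5697 0.2284 0.1014] F [ 7.4 -2.   0.2] op 0.0099
0.12 Fr -0.4 Ft -0.3 off -0.0001 0.0106
0.25 Fr 1.5 Ft 0.5 off 0.0002 0.0097
0.38 Fr 0.9 Ft 1.1 off 0.0004 0.0102
0.5 Fr 2.1 Ft 1.7 off 0.0008 0.0101
0.63 Fr 1.8 Ft 3.0 off 0.0012 0.0099
0.76 Fr 3.9 Ft 3.8 off 0.0020 0.0098
0.89 Fr 5.2 Ft 2.9 off 0.0030 0.0101
1.01 Fr 5.8 Ft 4.3 off 0.0042 0.0101
1.14 Fr 7.4 Ft 4.4 off 0.0056 0.0098
1.27 Fr 5.1 Ft 7.4 off 0.0067 0.0102
1.4 Fr 4.1 Ft 7.7 off 0.0075 0.0097
1.52 Fr 4.4 Ft 7.6 off 0.0083 0.0094
1.65 Fr -4.0 Ft 8.0 off 0.0076 0.0102
1.78 Fr -1.1 Ft 7.1 off 0.0073 0.0099
end 7.92 tcp [0.4414 0.2706 0.2131] F [ 1.9  2.8 -2.4] op 0.0099
```

View pics/s2.png

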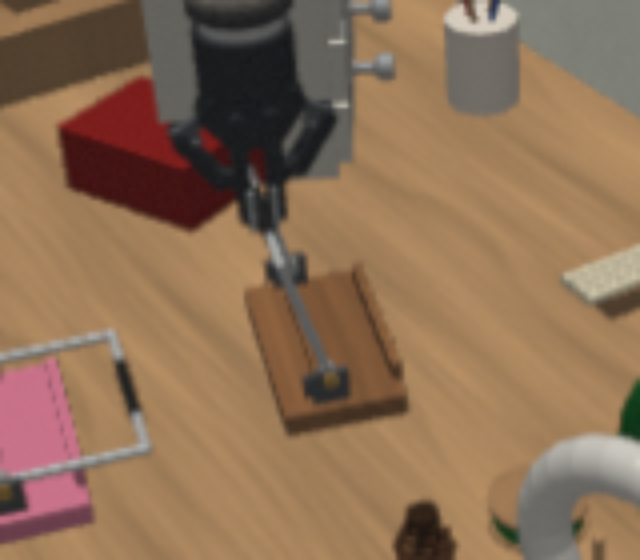

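The brace is past upright. Next I press it gently on to the stop, release upwards and measure it.

```bash
python3 - <<'E'
from h import *
p=env.get_state()["tcp_pos"]
t=-np.sin(1.82)*f+np.cos(1.82)*Z
print("stop",env.movel(p+.02*t,velocity=.05,stop_force=10)); show()
q=env.get_state()["tcp_pos"]
env.grip(.04); env.dwell(.1); show("open")
env.movel(q+[0,0,.13],velocity=.2); show("up")
for n in("side","top"):
    im,d=camera(n); W=cloud(n,d); P=W.reshape(-1,3); I=im.reshape(-1,3)
    e=P-G; X=e@f;Y=e@l;z=P[:,2]
    for lo,hi in((.142,.165),(.07,.13)):
        m=(X>-.085)&(X<-.01)&(abs(Y)<.1)&(z>lo)&(z<hi)
        print(n,m.sum(),"X",np.median(X[m]),"Y",Y[m].min() if m.any() else 0,Y[m].max() if m.any() else 0,"z",np.median(z[m]), np.polyfit(z[m],X[m],1))
    if n=="side": a=cv2.resize(im[100:240,180:340],None,fx=4,fy=4)
cv2.imwrite("pics/s3.png",a)
E
```

```text
stop True
 8.18 tcp [0.4409 0.2707 0.213 ] F [ 1.6 -1.6  2.2] op 0.0095
open 8.68 tcp [0.4404 0.2715 0.2126] F [-0.7  1.4 -1.3] op 0.0404
up 9.48 tcp [0.4403 0.2705 0.3421] F [-0.2  0.7 -0.2] op 0.0401
side 93 X -0.052823573153198 Y -0.08317723171619963 0.08335291442342621 z 0.15209414608721383 [ 0.02642951 -0.05658693]
side 56 X -0.036459669371422185 Y -0.08629661611654055 0.08167730338291043 z 0.09725290121476601 [-0.27992028 -0.00954377]
top 158 X -0.05139695680965552 Y -0.08047727625977444 0.024025210708882364 z 0.15374560002832108 [-0.06737637 -0.04101066]
top 27 X -0.03535884586615084 Y -0.081431058644656 -0.07425965914241081 z 0.10238692385190529 [-0.26239997 -0.00932363]
```

View pics/s3.png

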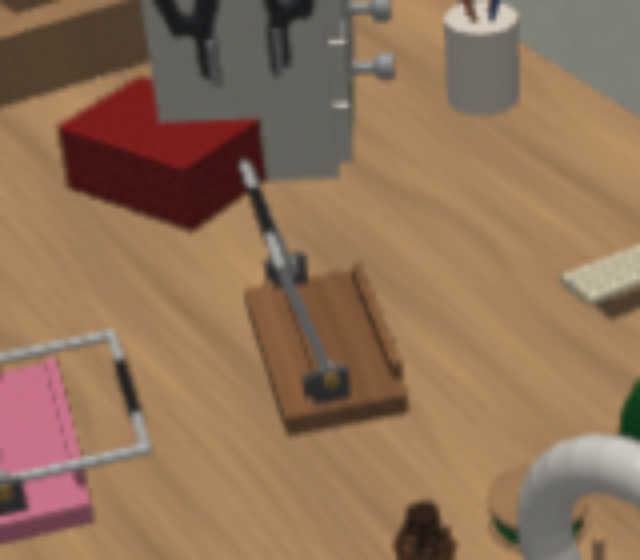

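The brace holds home: its measured slope of -0.27 is about 15° back. The picture shows its arms from (325,380) to (245,165) with the gripper clear. Next I grasp the wreath.

```bash
cat >> h.py <<'E'
G=G+.002*f; WC=np.array([.555,-.165,.119]); B=np.deg2rad(16.1); a=np.array([np.cos(B),np.sin(B),0])
def place(lean,xb,h):   # ring centre line bottom at xb ahead of G; tube underside h above groove floor -> TCP, wreath x, tool z
    u=-np.sin(lean)*f+np.cos(lean)*Z; x=np.cos(lean)*f+np.sin(lean)*Z
    b=G+xb*f+(.018+h)*Z
    return b+(.154+.054)*u, x, -u
E
python3 - <<'E'
from h import *
top=WC+[0,0,.077+.054]
c=best(top+[0,0,.11],a,-Z)
for k in c:
    s=k[2]; p,x,z=place(np.deg2rad(16),0,.06); j=kin.inverse_kinematics(p,quat(s*x,z)); print(s,np.round(k[1],2),None if j is None else np.round(j,2))
env.grip(.06,40); env.goto_joints(list(c[0][1])); show("above")
print(env.movel(top,velocity=.12,stop_force=6)); show("down")
im,d=camera("side"); A1=cv2.resize(im[130:280,290:440],(400,400)); im,d=camera("top"); A2=cv2.resize(im[140:250,335:445],(400,400)); cv2.imwrite("pics/s4.png",np.hstack([A1,A2]))
E
```

```text
-1 [-0.59  0.41  1.04  1.77 -0.38  1.18 -2.3 ] [ 0.18  0.37 -1.17  1.98  0.72  1.04  1.49]
1 [-0.46  0.34  0.83  1.76 -0.27  1.16  0.73] [-1.26  0.16  0.51  2.07  0.23  0.81 -1.22]
above 11.57 tcp [ 0.5554 -0.1637  0.3597] F [ 0.1  0.2 -0.3] op 0.0601
False
down 12.63 tcp [ 0.5554 -0.1653  0.2507] F [-1.4 -0.2 -0. ] op 0.0599
```

View pics/s4.png

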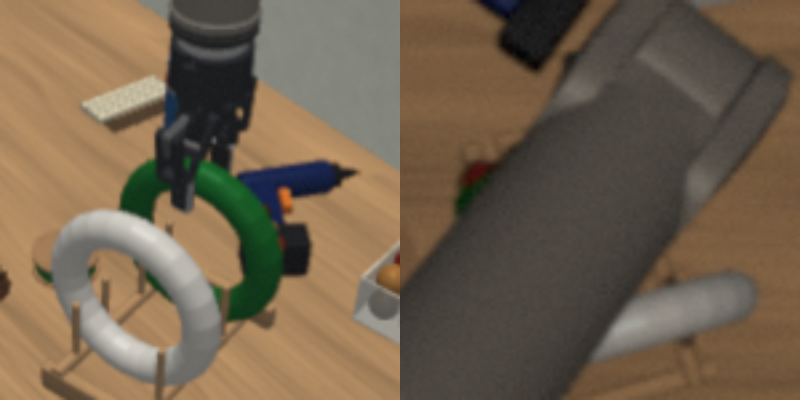

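The fingers straddle the top of the green tube at (190,175) left, with the foam ring clear. Next I grip and lift.

```bash
python3 - <<'E'
from h import *
env.grip(0,50); show("grip")
p0=env.get_state()["tcp_pos"]
env.movel(p0+[0,0,.15],velocity=.15); env.dwell(.2); show("lift")
for lean in (0,16):
  p,x,z=place(np.deg2rad(lean),0,.08); j=kin.inverse_kinematics(p,quat(-x,z)); print(lean,None if j is None else np.round(j,2))
print(np.round(env.get_state()["qpos"],2))
for n in("side",):
    im,d=camera(n); W=cloud(n,d); hsv=cv2.cvtColor(im,cv2.COLOR_BGR2HSV)
    m=(hsv[...,0]>45)&(hsv[...,0]<80)&(hsv[...,1]>150)&(W[...,2]>.1)&(np.linalg.norm(W[...,:2]-WC[:2],axis=2)<.13)
    P=W[m]; print("green z",P[:,2].min(),P[:,2].max()); q=P[:,:2]; u,s,v=np.linalg.svd(q-q.mean(0),full_matrices=False); print(v[0])
    t=np.array([-a[1],a[0]]);s=q@t-WC[:2]@t; print("side offset",s.min(),s.max())
    low=P[P[:,2]<P[:,2].min()+.02]; print("low tangent pos",np.median(low[:,:2]@t-WC[:2]@t))
    cv2.imwrite("pics/s5.png",cv2.resize(im[60:300,200:440],(600,600)))
E
```

```text
grip 13.07 tcp [ 0.5554 -0.1652  0.2506] F [-0.5  1.1  4.6] op 0.0344
lift 14.43 tcp [ 0.5552 -0.165   0.3999] F [-0.2  0.8 -1.6] op 0.0345
0 [ 0.29  0.5  -1.18  1.77  0.49  1.21  1.8 ]
16 [ 0.2   0.33 -1.17  1.96  0.67  1.06  1.54]
[-0.62  0.38  1.07  1.72 -0.35  1.26 -2.33]
green z 0.18592552052604716 0.3784752468968446
[ 0.27747373 -0.96073322]
side offset -0.09359714910051986 0.08588199804907881
low tangent pos -0.004136153539471776
```

View pics/s5.png

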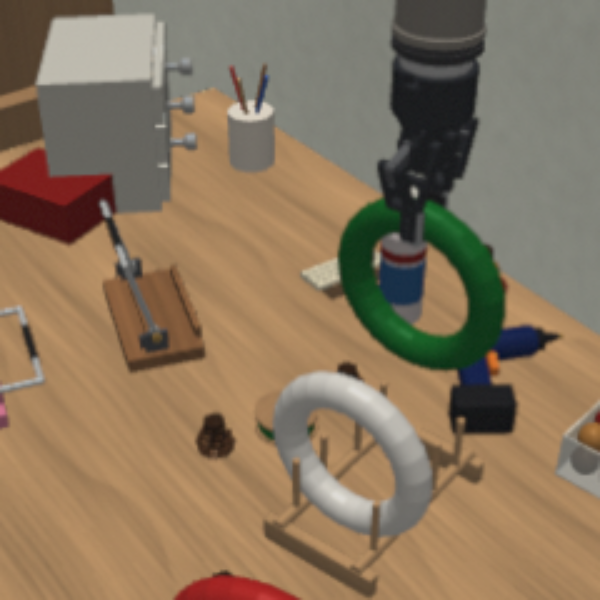

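The wreath is held upright and square, but this grasp needs the long way round on joint 7. I'll turn it in small steps, high above everything and checking each one.

```bash
python3 - <<'E'
from h import *
p=env.get_state()["tcp_pos"]; env.movel(p+[0,.0,.08],velocity=.2)
S=np.array([p[0],p[1],.48]); E=np.r_[(G-.02*f)[:2],.48]+[.03,-.04,0]
N=5; tot=360-34.25
for i in range(1,N+1):
    k=i/N; pos=S+(E-S)*k; y=B+np.deg2rad(tot*k); x=np.array([np.cos(y),np.sin(y),0])
    j=kin.inverse_kinematics(pos,quat(-x,-Z)); q0=env.get_state()["qpos"]
    if j is None: print(i,"none");break
    print(i,np.round(j,2),round(abs(np.array(j)-q0).max(),2))
    if abs(np.array(j)-q0).max()>1.9: break
    env.goto_joints(list(j))
show()
E
```

```text
1 [-0.67  0.18  0.86  1.64 -0.14  1.38 -1.52] 0.86
2 [-0.68  0.12  0.66  1.67 -0.08  1.37 -0.59] 0.93
3 [-0.69  0.1   0.5   1.68 -0.05  1.37  0.37] 0.96
4 [-0.71  0.11  0.36  1.66 -0.04  1.37  1.34] 0.98
5 [-0.72  0.14  0.23  1.62 -0.03  1.38  2.33] 0.99
 19.52 tcp [0.5027 0.2193 0.48  ] F [-0.1 -0.  -1.7] op 0.0349
```

```bash
python3 - <<'E'
from h import *
L=np.deg2rad(16)
for h in(.14,.03):
    p,x,z=place(L,.002,h); o=quat(-x,z); q0=env.get_state()["qpos"]
    j=kin.inverse_kinematics(p,o); print(h,None if j is None else (np.round(j,2),abs(np.array(j)-q0).max()))
    if j is None or abs(np.array(j)-q0).max()>1.5: raise SystemExit
    if h>.1: env.goto_joints(list(j))
    else: env.movel(p,velocity=.12,rot=o)
show()
V=[]
for n in("side","top"):
    im,d=camera(n); W=cloud(n,d); hsv=cv2.cvtColor(im,cv2.COLOR_BGR2HSV)
    e=W-G; X=e@f;Y=e@l;Zz=e@Z
    m=(hsv[...,0]>45)&(hsv[...,0]<80)&(hsv[...,1]>150)&(abs(X)<.13)&(abs(Y)<.13)&(Zz>.01)
    print(n,"Y",Y[m].min(),Y[m].max(),"z",Zz[m].min(),Zz[m].max(),"x",X[m].min(),X[m].max())
    V.append(cv2.resize(im[100:240,180:340] if n=="side" else im[140:280,150:310],(400,350)))
cv2.imwrite("pics/s6.png",np.hstack(V))
E
```

```text
0.14 (array([-0.91,  0.07,  0.12,  1.94,  0.28,  1.02,  1.9 ]), np.float64(0.4340082727833132))
0.03 (array([-0.91,  0.2 ,  0.13,  2.08,  0.32,  0.77,  1.81]), np.float64(0.24924050809704934))
 21.13 tcp [0.4394 0.2714 0.2707] F [ 0.1  0.5 -1.1] op 0.0345
side Y -0.09981755975134075 0.028465348061368485 z 0.0626182936809434 0.21442059681046644 x -0.057242399299445544 0.010635801346738505
top Y -0.09368130138815264 0.08057811905746676 z 0.051737204726625206 0.5248807114289046 x -0.08606079291905332 0.022436178450722453
```

View pics/s6.png

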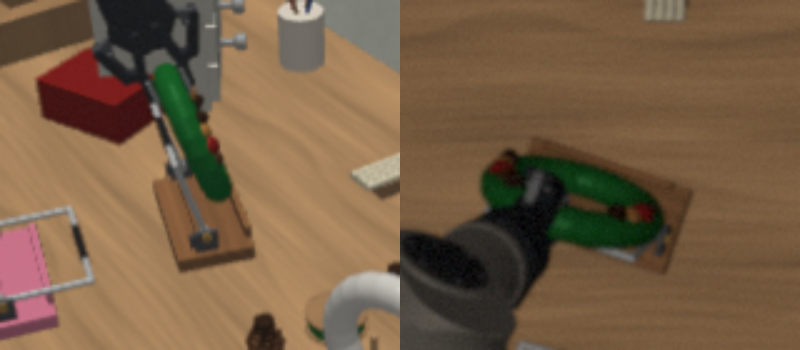

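The wreath hovers 30 mm over the groove, leaning back with its baubles to the front and its lower edge behind the lip. It is within a few mm of the middle, so I shift it +3 mm along the groove and lower it.

```bash
python3 - <<'E'
from h import *
L=np.deg2rad(16); s=.003*l
p,x,z=place(L,.002,.008); o=quat(-x,z)
print(env.movel(p+s,velocity=.06,stop_force=8)); show("near")
p,_,_=place(L,.002,-.008)
print("floor",env.movel(p+s,velocity=.02,stop_force=4)); show("floor")
q=env.get_state()["tcp_pos"]
print("back",env.movel(q-.012*f-.001*Z,velocity=.02,stop_force=3)); show("back")
E
```

```text
False
near 21.75 tcp [0.4396 0.2739 0.2475] F [-0.3  0.3 -2.2] op 0.035
floor True
floor 22.27 tcp [0.4398 0.2745 0.2395] F [-1.8 -0.   5.6] op 0.0344
back True
back 22.51 tcp [0.4391 0.2744 0.2393] F [0.  0.3 3.1] op 0.0345
```

```bash
python3 - <<'E'
from h import *
for i in range(6):
    q=env.get_state()["tcp_pos"]; env.movel(q-.002*f,velocity=.02); env.dwell(.1)
    F=env.get_state()["force"]; print(i,"Ff %.1f Fz %.1f"%(F@f,F[2]),((q-place(np.deg2rad(16),.002,0)[0])@f).round(4))
    if F@f>4: break
V=[]
for n in("side","top"):
    im,d=camera(n); V.append(cv2.resize(im[100:240,180:340] if n=="side" else im[140:280,150:310],(400,350)))
    W=cloud(n,d); hsv=cv2.cvtColor(im,cv2.COLOR_BGR2HSV); e=W-G; X=e@f;Y=e@l;Zz=e@Z
    m=(hsv[...,0]>45)&(hsv[...,0]<80)&(hsv[...,1]>150)&(abs(X)<.13)&(abs(Y)<.13)&(Zz>.01)&(Zz<.2)
    print(n,"Y",Y[m].min(),Y[m].max(),"z",Zz[m].min(),Zz[m].max())
cv2.imwrite("pics/s7.png",np.hstack(V))
E
```

```text
0 Ff 5.2 Fz -0.6 -0.0008
side Y -0.09409493566688333 0.07068580969352016 z 0.03286012459180416 0.18259612065628814
top Y -0.09071017068097652 0.08199345578391705 z 0.022457955634313152 0.18494351053916167
```

View pics/s7.png

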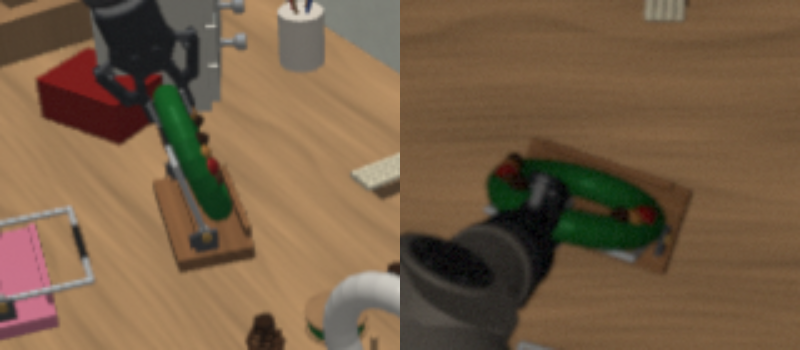

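The wreath stands on the groove floor and pushes back 5 N against the brace, where predicted. Next I release it and retreat along its lean.

```bash
python3 - <<'E'
from h import *
env.grip(.05); env.dwell(.3); show("open")
L=np.deg2rad(16); u=-np.sin(L)*f+np.cos(L)*Z
env.movel(env.get_state()["tcp_pos"]+.13*u,velocity=.12); 
p=env.get_state()["tcp_pos"]; 
try: env.movel(p+[-.02,.12,.05],velocity=.15)
except env.PlanningError as e: print(e)
show("away")
V=[]
for n in("side","top"):
    im,d=camera(n); V.append(cv2.resize(im[100:240,180:340] if n=="side" else im[140:280,150:310],(400,350)))
    W=cloud(n,d); hsv=cv2.cvtColor(im,cv2.COLOR_BGR2HSV); e=W-G; X=e@f;Y=e@l;Zz=e@Z
    m=(hsv[...,0]>45)&(hsv[...,0]<80)&(hsv[...,1]>150)&(abs(X)<.13)&(abs(Y)<.13)&(Zz>.01)&(Zz<.25)
    t=m&(Zz>.165)
    print(n,"Y",Y[m].min(),Y[m].max(),"z",Zz[m].min(),Zz[m].max(),"top X,Y",np.median(X[t]),np.median(Y[t]))
cv2.imwrite("pics/s8.png",np.hstack(V))
E
```

```text
open 23.56 tcp [0.4371 0.275  0.2393] F [ 0.1 -0.5  0.5] op 0.0499
away 25.82 tcp [0.3832 0.4048 0.413 ] F [-0.2  0.1  0.3] op 0.0499
side Y -0.09442786087749609 0.074104868012548 z 0.031494410808102564 0.18271038851908603 top X,Y -0.04227828683786208 -0.018837093770222316
top Y -0.09106294882468222 0.08629186254278208 z 0.022695932806226136 0.18628921249236496 top X,Y -0.03933064910235301 -0.0009480206767362395
```

View pics/s8.png

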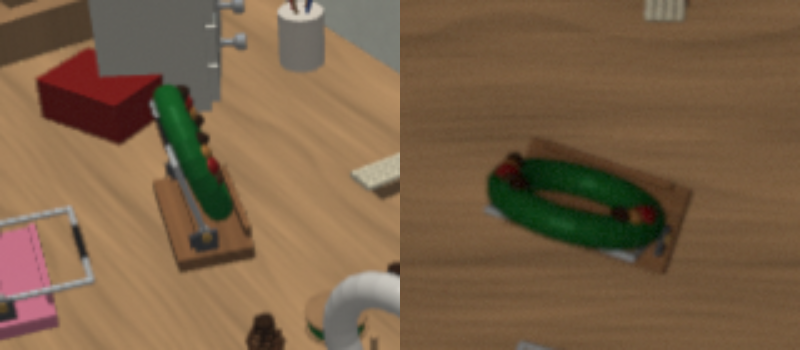

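The wreath stands free, leaning on the brace and centred within about 3 mm, with its baubles to the front. I'm handing the job in.

```bash
python3 -c "
from h import *
job.job_done(); show()"
```

```text
the job is handed in; nothing more can be done
the job is handed in; nothing more can be done
```

The green wreath is standing in the groove of the wooden stand, and I handed the job in at about 26 s on the robot's clock. I swung the brace up until it was home, then lifted the wreath from the rack, turned it high above the table and set it down gently in the groove. It leaned on the brace before I released it.

What the last checks showed:
- **Brace:** after release it stayed at a slope of about -0.27, which is 15° back, so it is home on its stop.
- **Wreath:** after I let go it stood on the groove floor with its top about 184 mm above it, as expected for a 16° lean. It was centred to about 3 mm, with the baubles to the front, and the gripper was well clear.
- **Forces:** every force I read stayed below about 10 N.
- **Bystanders:** the foam ring still stood upright in its slot in the picture taken after the lift. I saw nothing else disturbed, but I did not measure the bystanders again at the end.

Two things disagreed slightly:
- **Stand position:** the first estimates differed by 5–7 mm, and I settled them from the crossbar, arms and plinth edges.
- **Side view at the end:** it showed less of the wreath's far edge, so the centring figure comes from the top view.

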